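# Set up the telescoping post beside the water bath

## Task

Carry the telescoping post by its square sleeve, not by the wing grip on top, and set it down upright in the pocket of the steel bracket without dropping it, then let go of it. Then take the wing grip, turn it counter-clockwise to unlock, draw the mast up to the middle of its three notches (40 mm out) and turn the grip back fully clockwise to lock it there. Leave the post standing in the bracket, released, and leave the other things on the bench where they are.

Things in the scene. Friction and masses are not known exactly. Their poses are not given: they have to be found in the camera images.
- post_mid (a point): Telescoping post, standing upright and loose on the bench: a square aluminium sleeve 44 x 44 mm, 120 mm high (its lowest 6 mm narrowed to 39 mm square), 0.6 to 0.9 kg in all, with a wing grip on top. This point is the centre of the sleeve, 60 mm above its underside; z runs up the sleeve, x and y are square to its side faces. The side face looking along -x carries a dark slot: an upright track with three level notches, in which a steel pin shows.
- grip_mid (a point): Centre of the wing grip, a plain grey bar 36 mm long (its x), 12 mm wide (its y) and 20 mm high (z up) on top of the post. With the post at its shortest this centre is 13 mm above the sleeve's top face (the bar stands from 3 to 23 mm above that face) and 73 mm above post_mid; it turns and rises with the inner mast. It may be gripped across its 12 mm width for turning and pulling, not for carrying the post.
- grip (a joint): Turn of the wing grip relative to the sleeve, rad, counter-clockwise seen from above. 0 = locked (pin at the inner end of a notch, bar along the sleeve's x); 1.05 = stop at the unlocked end. The mast slides freely only above about 0.85; below about 0.75 the pin is held in its notch, and it can be turned back only where a notch is level with it. Friction about 0.08 N m; it stays where left.
- mast (a joint): How far the inner mast is drawn out of the sleeve, m, 0 = shortest, 0.080 = top stop. The notches are at 0, 0.040 (the middle notch) and 0.075, each with about 2.5 mm of play up and down. Friction about 2 N, enough to keep it up when let go.
- bracket_floor (a point): Steel foot bracket fixed to the bench: a 120 mm square plate, 6 mm thick, with an open-topped square pocket 50 x 50 mm in its middle, whose 8 mm thick walls rise 20 mm over the plate. This point is the centre of the pocket's floor (6 mm above the bench); x and y are square to the walls. A post standing in it has post_mid 60 mm above this point.
- jar: wide white jar, 84 mm across, 100 mm high, origin at its foot; a bystander
- bottle_a: white bottle, 48 mm across, 90 mm high, origin at its foot; a bystander
- bottle_b: white bottle like bottle_a; a bystander
- bottle_c: white bottle like bottle_a; a bystander
- rack_a: tube rack 90 x 130 x 36 mm high with tubes, origin under its centre; a bystander
- rack_b: tube rack like rack_a; a bystander
- pipette: pipette lying flat, about 220 mm long, 24 mm high; axis x along it; a bystander
Things that resemble listed ones, but are neither listed nor needed, are in the scene too. Leave any purple look-alike of the part that bears post_mid alone.

How it is judged:
By the outcome, as a careful person would: the job done as asked, in the order asked, and still so for the second after the job is handed in, with the robot touching nothing.
It also fails if it takes over 58 s, if anything falls off the work surface, if the arm or the gripper's body presses on something with over 40 N, if the wrist force passes 120 N, or if a joint passes its speed limit or range.

## Robot

A 6-joint arm with a two-finger parallel gripper is mounted at the origin on the work surface. World frame = base frame: x ahead of the robot, y to its left, z up, the work surface at z = 0. Lengths are in m, angles in rad, forces in N, time in s.
With the tool pointing down it reaches from about 0.35 to 0.775 m from the base axis. Payload 5.5 kg.
Tool frame: the origin (TCP) lies between the finger pads; the fingertips stand 19 mm ahead of it and the grasp point (between the pads) is the TCP; z points along the fingers, x is the direction in which the jaws open and shut, and the axes are right-handed (so a half turn about z gives the same grasp; the last joint's range is limited). The gripper opens to 85 mm and grips with 20 to 120 N. Pads are 22 mm wide; open, the fingers measure 114 mm over their backs; the gripper's body (76 mm by 85 mm) begins 54 mm behind the grasp point. The pads swing forward as they close: fully open they stand 13 mm farther back than shut.
Start: joints at [-1.387, 0.313, 0.046, 1.304, 0, 1.431], TCP at [0.183, -0.545, 0.25] pointing down, gripper open.
Joint ranges: [-2.76, 2.76], [-0.86, 1.69], [-1.03, 1.26], [-2.2, 2.34], [-1.47, 1.5], [-3.14, 3.14]. Speed limits (rad/s): [2.57, 2.57, 3.14, 3.14, 3.14, 3.14].

## Interface

Orientations are given as a unit quaternion [w, x, y, z].
In Python, from workcell import env gives the robot as it stands. The module is installed in compiled form; this text tells all that it offers.
- The arm moves only by the tool carry_out, never from a script. Its argument "steps" is a list of rows, each a list of 7 numbers: the gripper command: -1 is shut, 1 is fully open, values between are in proportion, then the shift along the tool's x, y, z in m, then the turn, a rotation vector about the tool's x, y, z in rad. A call has 1 to 20 rows; each row shifts and turns the commanded pose from where the row before left it, along the tool's axes as they then stand; what a row does not reach is not made up. A row lasts 1/8 s, in which the tool goes at most 62.5 mm and 10.7 degrees, less where a joint would pass 70% of its speed; a pose out of reach is approached as far as the arm can. A call with a gripper value outside its range is refused whole. The fingers move at their own pace and stop on an object; "grip_force" is the grip in N (left out, the last holds). Time passes only in rows, so rows that do not move let the fingers close. It gives the time, the measured TCP pose, the force and the opening at its end, in the units of the state.
- env.get_state(): the state, without advancing time (a new reading comes with each control period).
- env.read_camera(name): name is "scene" or "top" or "wrist"; returns a dict with "color" (400x640x3 uint8, red, green, blue), "K" (3x3 intrinsics, pixels), "R" (3x3) and "t" (3): a world point X has camera coordinates R X + t. Camera axes: x right, y down, z forward; pixel columns grow to the right and rows downward; lengths in m; the calibration is good to about 2 mm. The wrist camera is an equidistant fisheye: a pixel r from the principal point sees the ray r / f radians off the axis. A picture is of the moment at which its call begins. There is no depth.
- env.hand_in(): hands the job in, once; it reports no verdict.
The state is a dict: "clock": time; "joint_pos": joint angles; "qvel": joint speeds; "tau": joint torques, N m; "tcp_pos": TCP position; "orientation": TCP orientation; "wrist_force": force on the tool from outside, world axes, zero at the start; "ft_torque": the same for the moment, N m; "finger_gap": finger opening in m.
Only numpy, scipy, OpenCV 4.12 (cv2) and the standard library are available. Lean on these libraries where they do the work, as an engineer would, in place of code of your own. Each camera call takes 0.05 s, during which the arm holds its last target. There are 200 camera calls.

## Working session

There is one attempt and no reset: what is moved stays moved. The work goes in short steps, Python scripts to look and compute and a tool call to move; the robot and the scene stay as the last step left them, time stands still between calls to the robot, and variables do not carry over. Pictures are saved under pics/ and viewed, about 8 in all and at most 12, crops included, and the job is handed in when it is done.

Besides the shell and the picture viewer there is one more tool, called after "Request:" by a JSON object that holds its "name" and its "arguments". carry_out: Moves the arm, as the interface text tells. Its arguments: {"type":"object","properties":{"steps":{"type":"array","items":{"type":"array","items":{"type":"number"}}},"grip_force":{"type":"number"}},"required":["steps"]}

```bash
mkdir -p pics; cat > h.py <<'E'
import numpy as np, cv2, json
from workcell import env
def snap(n,f):
    d=env.read_camera(n); cv2.imwrite(f'pics/{f}.png',d['color'][:,:,::-1]); np.savez(f'pics/{f}.npz',**{k:np.array(d[k]) for k in('color','K','R','t')}); return d
def load(f): return np.load(f'pics/{f}.npz')
def ray(d,u,v,fish=False):
    K,R,t=d['K'],d['R'],d['t']; x=(u-K[0,2])/K[0,0]; y=(v-K[1,2])/K[1,1]
    if fish:
        r=np.hypot(x,y); s=np.sin(r)/max(r,1e-9); c=np.array([x*s,y*s,np.cos(r)])
    else: c=np.array([x,y,1.])
    w=R.T@c; return -R.T@t, w/np.linalg.norm(w)
def onz(d,u,v,z,fish=False):
    o,w=ray(d,u,v,fish); return o+w*(z-o[2])/w[2]
def cross(rs):
    A=np.zeros((3,3));b=np.zeros(3)
    for o,w in rs: P=np.eye(3)-np.outer(w,w);A+=P;b+=P@o
    p=np.linalg.solve(A,b); return p,[np.linalg.norm((np.eye(3)-np.outer(w,w))@(p-o)) for o,w in rs]
def proj(d,X,fish=False):
    c=d['R']@np.array(X)+d['t']
    if fish:
        th=np.arctan2(np.hypot(c[0],c[1]),c[2]); n=c[:2]/np.hypot(c[0],c[1])*th
    else: n=c[:2]/c[2]
    return n*[d['K'][0,0],d['K'][1,1]]+d['K'][:2,2]
E
python3 - <<'E'
from h import *
for n in('scene','top','wrist'):
    d=snap(n,n+'0'); print(n,d['K'].tolist(),(-d['R'].T@d['t']).round(3),d['R'].round(3).tolist())
print(env.get_state())
E
```

```text
scene [[485.09062956072376, 0.0, 324.42194006919664], [0.0, 485.09062956072376, 197.59512560564835], [0.0, 0.0, 1.0]] [1.47  0.514 0.861] [[-0.53, 0.848, 0.02], [0.488, 0.324, -0.811], [-0.694, -0.42, -0.585]]
top [[429.8175101199284, 0.0, 320.82569037531556], [0.0, 429.8175101199284, 200.9170334393836], [0.0, 0.0, 1.0]] [ 0.39  -0.042  1.195] [[0.012, -1.0, -0.001], [-0.988, -0.011, -0.151], [0.151, 0.003, -0.989]]
wrist [[309.70691628693146, 0.0, 319.76212157181874], [0.0, 309.70691628693146, 199.45090825274093], [0.0, 0.0, 1.0]] [ 0.247 -0.524  0.374] [[0.319, -0.948, -0.002], [-0.913, -0.308, 0.267], [-0.254, -0.083, -0.964]]
{'clock': 0.15, 'joint_pos': array([-1.38658433e+00,  3.13857041e-01,  4.52102557e-02,  1.30361047e+00,
        2.99705323e-05,  1.43121684e+00]), 'qvel': array([-3.98056645e-05, -1.80516143e-03,  3.30734916e-03,  8.52747772e-06,
        1.74651540e-04,  6.59438757e-04]), 'tau': array([ 2.74540098e-04, -4.81064630e+01,  2.98815340e+01,  1.39220530e-02,
       -2.60326060e-04,  5.99024276e-06]), 'tcp_pos': array([ 0.18288502, -0.54474694,  0.24958498]), 'orientation': array([-5.15690686e-04,  8.11838218e-01, -5.83881986e-01, -5.17555049e-04]), 'wrist_force': array([-0.32620328,  0.48014195,  0.92302302]), 'ft_torque': array([-0.02079358, -0.00352845,  0.02957011]), 'finger_gap': 0.08526061819107278}
```

View pics/top0.png

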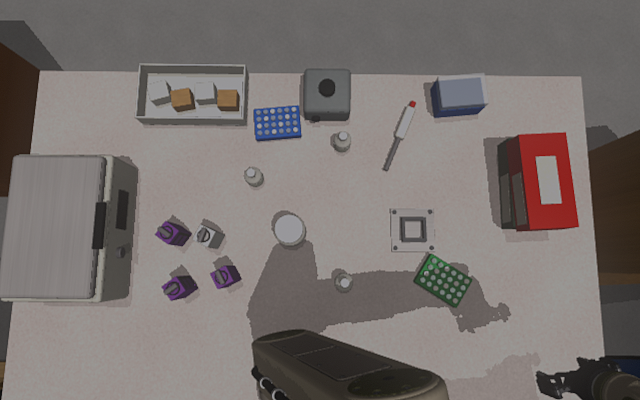

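View pics/scene0.png

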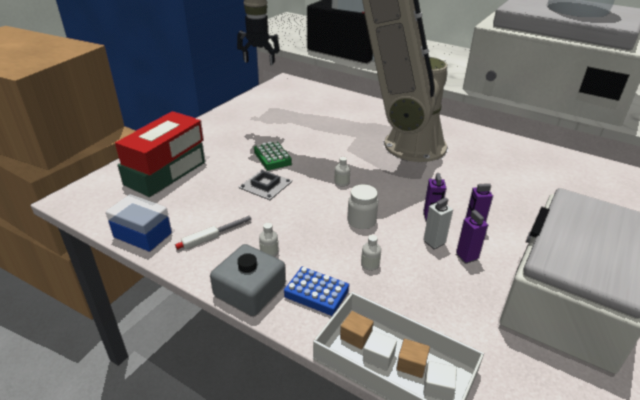

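```bash
python3 - <<'E'
from h import *
t=load('top0');s=load('scene0')
def crop(d,u,v,w,h,k): return cv2.resize(d['color'][v:v+h,u:u+w,::-1],None,fx=k,fy=k,interpolation=cv2.INTER_CUBIC)
a=crop(t,185,210,50,37,8);b=crop(t,385,202,50,37,8)
c=crop(s,415,165,50,37*2,8)[:592];e=crop(s,238,165,57,37,7)[:,:400]
L=np.vstack([a,b]); 
im=np.zeros((592,800,3),np.uint8); im[:,:400]=L; im[:,400:]=c[:592]
cv2.imwrite('pics/crop1.png',im)
print(onz(t,208,236,.13),onz(t,413,230,.02), onz(t,413,230,.006))
E
```

```text
[0.46170849 0.2394061  0.13      ] [ 0.49195723 -0.29201618  0.02      ] [ 0.49317288 -0.29499536  0.006     ]
```

View pics/crop1.png

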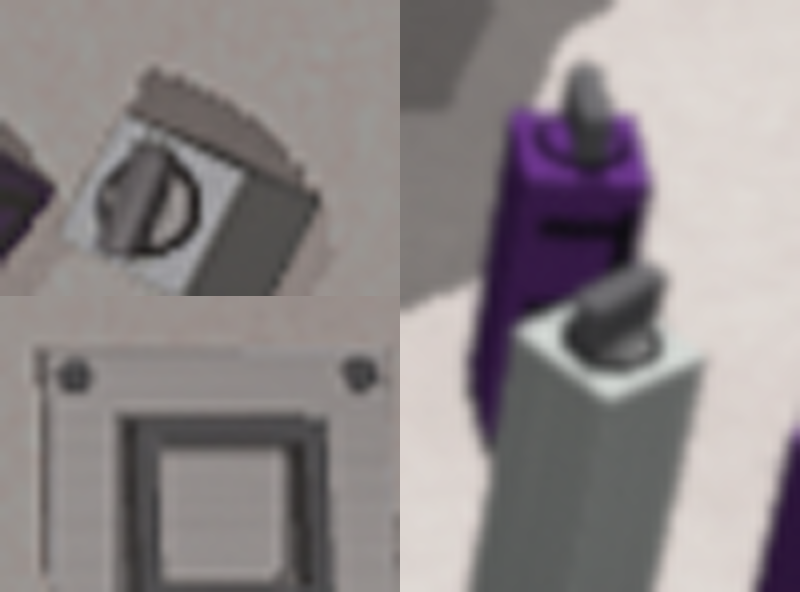

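```bash
python3 - <<'E'
from h import *
t=load('top0');s=load('scene0')
C=[(200.9,224.4),(215.6,230.6),(208.75,246.9),(192.75,239)]
P=[onz(t,*c,.12) for c in C]; print(np.round(P,4)); print([np.linalg.norm(P[i]-P[i-3]).round(4) for i in range(4)], np.mean(P,0))
for i in range(4):
  e=P[(i+1)%4]-P[i]; print(np.degrees(np.arctan2(e[1],e[0])))
# 3D near corners: triangulate
print(cross([ray(t,200.9,224.4),ray(s,441.25,215.25)]))
print('proj back',[proj(s,p).round(1) for p in P])
# bracket: pocket outer wall etc via contours
img=t['color']; hsv=cv2.cvtColor(img,cv2.COLOR_RGB2HSV)
for n,(x0,x1,y0,y1) in dict(post=(185,235,210,260),br=(385,440,200,258)).items(): 
  pass
g=cv2.cvtColor(img,cv2.COLOR_RGB2GRAY)[200:258,385:440]
print(g[30,:]); print(g[:,28])
# purple
m=cv2.inRange(hsv,(135,80,30),(165,255,255)); n,l,st,ce=cv2.connectedComponentsWithStats(m)
for i in range(1,n):
  if st[i,4]>40: print(st[i],onz(t,*ce[i],.1))
E
```

```text
[[0.4913 0.2614 0.12  ]
 [0.4761 0.2237 0.12  ]
 [0.4353 0.2388 0.12  ]
 [0.4545 0.2798 0.12  ]]
[np.float64(0.0406), np.float64(0.0435), np.float64(0.0452), np.float64(0.0411)] [0.46428149 0.25090332 0.12      ]
-111.91264848494373
159.70871394128497
64.92415151745594
-26.560706110044045
(array([0.49092188, 0.26417021, 0.11633913]), [np.float64(0.0018539680959486597), np.float64(0.001853968095948598)])
proj back [array([439.6, 213.8]), array([427.9, 205.9]), array([439.3, 200. ]), array([451.7, 208.9])]
[147 148 149 150 153 105 131 146 143 143 143 142 143 147 114  82  56  72
  80  71 133 145 141 141 140 140 141 141 141 140 141 140 141 143 147 114
  77  53  59  75  72 116 141 144 142 142 142 143 143 124 138 147 145 145
 146]
[146 145 146 148 146 145 146 149 138 134 139 139 141 140 140 145 119  80
  77  71  76 112 139 144 143 143 143 142 143 143 141 143 144 144 142 142
 149 122  80  77  76  76 133 150 148 147 148 147 144 146 150 121 132 151
 149 147 148 149]
[155 222  24  23 195] [0.47068448 0.34978911 0.1       ]
[211 266  29  23 190] [0.35947985 0.20405491 0.1       ]
[162 277  35  23 201] [0.33066805 0.3198436  0.1       ]
```

Request:
{"name": "carry_out", "arguments": {"steps": [[0.5, 0, 0, -0.01, 0, 0, -0.185], [0.5, 0, 0, -0.01, 0, 0, -0.185], [0.5, 0, 0, -0.01, 0, 0, -0.185], [0.5, 0, 0, -0.01, 0, 0, -0.185], [0.5, 0, 0, -0.01, 0, 0, -0.185], [0.5, 0, 0, 0, 0, 0, -0.185], [0.5, 0, 0, 0, 0, 0, -0.185], [0.5, 0, 0, 0, 0, 0, -0.185], [0.5, 0, 0, 0, 0, 0, -0.185], [0.5, 0, 0, 0, 0, 0, -0.185], [0.5, 0, 0, 0, 0, 0, -0.185], [0.5, 0, 0, 0, 0, 0, -0.185], [0.5, 0, 0, 0, 0, 0, -0.185]], "grip_force": 60}}

```text
clock: 1.78
tcp_pos: [0.1829, -0.545, 0.2999]
orientation: [-0.0, 0.835, 0.55, 0.0]
wrist_force: [-0.5, -0.0, -0.6]
finger_gap: 0.0641
```

```bash
cat >> h.py <<'E'
from scipy.spatial.transform import Rotation as Ro
def go(*pts):
    s=env.get_state(); q=s['orientation']; R=Ro.from_quat([q[1],q[2],q[3],q[0]]).as_matrix()
    print('t',s['clock'],'tcp',s['tcp_pos'].round(4),'yaw',np.degrees(np.arctan2(R[1,0],R[0,0])).round(2),'z',R[:,2].round(4),'gap',round(s['finger_gap'],4),'F',s['wrist_force'].round(1),'T',s['ft_torque'].round(2),'q',s['joint_pos'].round(2))
    p=s['tcp_pos']
    for x in pts: print('to',x,'tool shift',(R.T@(np.array(x)-p)).round(4)); p=np.array(x)
E
python3 -c "
from h import *
go((.40,-.20,.30),(.465,.251,.30))"
```

```text
t 1.775 tcp [ 0.1829 -0.545   0.2999] yaw 66.7 z [-1.e-04  7.e-04 -1.e+00] gap 0.0641 F [-0.5 -0.  -0.6] T [-0.01  0.02  0.08] q [-1.39  0.31  0.16  1.42 -0.   -0.98]
to (0.4, -0.2, 0.3) tool shift [4.027e-01 6.290e-02 1.000e-04]
to (0.465, 0.251, 0.3) tool shift [ 4.399e-01 -1.187e-01  3.000e-04]
```

Request:
{"name": "carry_out", "arguments": {"steps": [[0.5, 0.05, 0.008, 0, 0, 0, 0], [0.5, 0.05, 0.008, 0, 0, 0, 0], [0.5, 0.05, 0.008, 0, 0, 0, 0], [0.5, 0.05, 0.008, 0, 0, 0, 0], [0.5, 0.05, 0.008, 0, 0, 0, 0], [0.5, 0.05, 0.008, 0, 0, 0, 0], [0.5, 0.05, 0.008, 0, 0, 0, 0], [0.5, 0.05, 0.008, 0, 0, 0, 0], [0.5, 0, 0, 0, 0, 0, 0]]}}

```text
clock: 2.9
tcp_pos: [0.4031, -0.2016, 0.3002]
orientation: [-0.0, 0.835, 0.55, 0.0]
wrist_force: [-0.1, -0.6, -0.1]
finger_gap: 0.064
```

```bash
python3 -c "
from h import *
snap('wrist','w1'); go((.465,.251,.30))"
```

```text
t 2.95 tcp [ 0.4025 -0.203   0.3002] yaw 66.57 z [-4.e-04 -1.e-04 -1.e+00] gap 0.0643 F [-0.1 -0.2 -1.1] T [-0.02 -0.06 -0.07] q [-0.65  0.06 -0.14  1.37 -0.   -0.24]
to (0.465, 0.251, 0.3) tool shift [ 4.414e-01 -1.232e-01  1.000e-04]
```

Request:
{"name": "carry_out", "arguments": {"steps": [[0.5, 0.049, -0.013, 0, 0, 0, 0], [0.5, 0.049, -0.013, 0, 0, 0, 0], [0.5, 0.049, -0.013, 0, 0, 0, 0], [0.5, 0.049, -0.013, 0, 0, 0, 0], [0.5, 0.049, -0.013, 0, 0, 0, 0], [0.5, 0.049, -0.013, 0, 0, 0, 0], [0.5, 0.049, -0.013, 0, 0, 0, 0], [0.5, 0.049, -0.013, 0, 0, 0, 0], [0.5, 0.049, -0.013, 0, 0, 0, 0], [0.5, 0, 0, 0, 0, 0, 0], [0.5, 0, 0, 0, 0, 0, 0]]}}

```text
clock: 4.32
tcp_pos: [0.472, 0.2453, 0.2998]
orientation: [0.0, 0.837, 0.547, -0.001]
wrist_force: [-0.5, -0.1, -0.1]
finger_gap: 0.0642
```

```bash
python3 -c "
from h import *
snap('wrist','w2'); go()
a=cv2.imread('pics/w1.png');b=cv2.imread('pics/w2.png')
P=[proj(load('w1'),(.492,-.292,.026),1),proj(load('w2'),(.465,.251,.12),1)];print(P)
o=[]
for im,p in zip((a,b),P):
  u=int(np.clip(p[0]-70,0,500));v=int(np.clip(p[1]-100,0,200));print(u,v)
  o.append(cv2.resize(im[v:v+200,u:u+133],(400,600),interpolation=cv2.INTER_CUBIC))
cv2.imwrite('pics/c2.png',np.hstack(o))"
```

```text
t 4.375 tcp [0.472 0.245 0.3  ] yaw 66.24 z [-7.e-04 -9.e-04 -1.e+00] gap 0.0646 F [0.7 0.7 0.6] T [-0.03 -0.02  0.01] q [ 0.33  0.22  0.04  1.39 -0.    0.74]
[array([285.93964436, 250.32517926]), array([322.556286  , 175.20577994])]
215 150
252 75
```

View pics/c2.png

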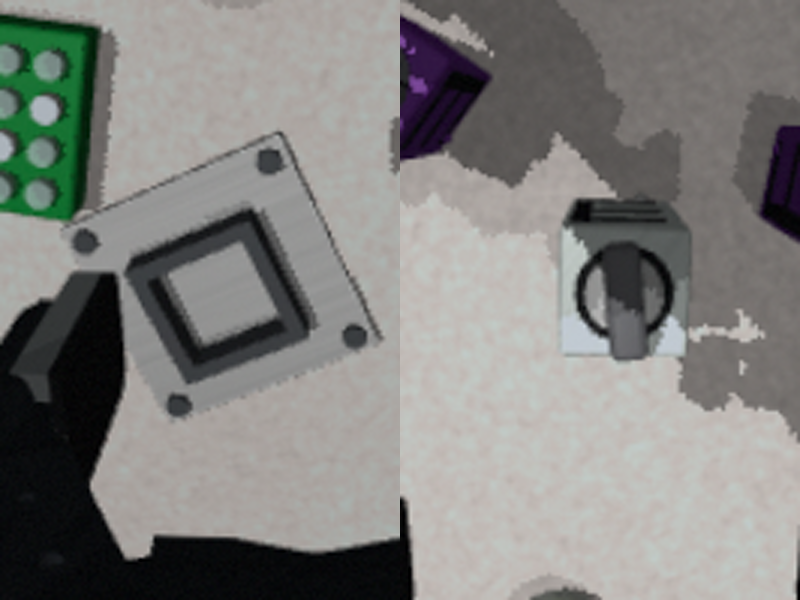

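```bash
python3 -c "
from h import *
w1=load('w1');w2=load('w2');t=load('top0')
k=133/400
S=[(215+x*k,150+y/3) for x,y in[(270,160),(86,241),(178,404),(354,335)]]
P=np.array([onz(w1,*p,.007,1) for p in S]);print(P.round(4),P.mean(0))
d=P[0]-P[3];e=P[0]-P[1];f=P[1]-P[2];g=P[3]-P[2]
for a in(d,e,f,g):print(np.linalg.norm(a).round(4),(np.degrees(np.arctan2(a[1],a[0]))).round(2)%90)
W=[(215+x*k,150+y/3) for x,y in[(250,212),(128,272),(190,382),(309,332)]]
Q=np.array([onz(w1,*p,.026,1) for p in W]);print('outer wall top',Q.round(4),Q.mean(0))
for i in range(4): a=Q[i]-Q[i-1];print(np.linalg.norm(a).round(4),(np.degrees(np.arctan2(a[1],a[0]))).round(2)%90)
c=np.mean(W,0);print('tri pocket',cross([ray(w1,*c,True),ray(t,413.7,229.1)]))
C=[(252+(x-400)*k,75+y/3) for x,y in[(563,356),(685,356),(690,228),(565,222)]]
A=np.array([onz(w2,*p,.12,1) for p in C]);print('post',A.round(4),A.mean(0))
for i in range(4): a=A[i]-A[i-1];print(np.linalg.norm(a).round(4),(np.degrees(np.arctan2(a[1],a[0]))).round(2)%90)
T=[(192.75,239),(200.9,224.4),(215.6,230.6),(208.75,246.9)]
T=np.mean(T,0);print('tri post',cross([ray(w2,*np.mean(C,0),True),ray(t,*T)]))
"
```

```text
[[ 0.4439 -0.242   0.007 ]
 [ 0.4461 -0.3422  0.007 ]
 [ 0.5462 -0.3409  0.007 ]
 [ 0.5439 -0.2409  0.007 ]] [ 0.49502628 -0.29153179  0.007     ]
0.1 0.6399999999999864
0.1002 1.230000000000004
0.1002 0.7199999999999989
0.1 1.3499999999999943
outer wall top [[ 0.4581 -0.2574  0.026 ]
 [ 0.463  -0.3231  0.026 ]
 [ 0.5276 -0.322   0.026 ]
 [ 0.5246 -0.257   0.026 ]] [ 0.49334318 -0.289873    0.026     ]
0.0665 0.36000000000001364
0.0659 4.239999999999995
0.0646 0.95
0.0651 2.6500000000000057
tri pocket (array([ 0.4948992 , -0.29272433,  0.01870799]), [np.float64(0.001546058454122281), np.float64(0.0015460584541221389)])
post [[0.4758 0.2282 0.12  ]
 [0.4923 0.2659 0.12  ]
 [0.4528 0.2842 0.12  ]
 [0.4347 0.2474 0.12  ]] [0.46389511 0.256423   0.12      ]
0.0454 65.0
0.0412 66.38
0.0435 65.22999999999999
0.041 63.730000000000004
tri post (array([0.46589507, 0.25546554, 0.10401364]), [np.float64(0.0006029515313358486), np.float64(0.000602951531335811)])
```

Request:
{"name": "carry_out", "arguments": {"steps": [[0.5, 0.003, -0.005, 0.04, 0, 0, 0.02], [0.5, 0.003, -0.005, 0.04, 0, 0, 0], [0.5, 0, 0, 0, 0, 0, 0], [0.5, 0, 0, 0, 0, 0, 0]]}}

```text
clock: 4.88
tcp_pos: [0.466, 0.2552, 0.2219]
orientation: [0.0, 0.843, 0.538, 0.001]
wrist_force: [0.3, -0.5, -0.2]
finger_gap: 0.0643
```

```bash
python3 -c "
from h import *
d=snap('wrist','w3'); go()
p=proj(d,(.465,.2545,.12),1);print(p)
im=cv2.imread('pics/w3.png');u=int(p[0]-80);v=int(max(0,p[1]-60));print(u,v)
cv2.imwrite('pics/c3.png',cv2.resize(im[v:v+120,u:u+160],(800,600),interpolation=cv2.INTER_CUBIC))"
```

```text
t 4.925 tcp [0.4665 0.2555 0.2224] yaw 65.12 z [ 3.e-03  8.e-04 -1.e+00] gap 0.0639 F [-0.4 -1.3  0. ] T [ 0.01  0.03 -0.03] q [ 0.35  0.24 -0.12  1.21 -0.    0.78]
[318.46744438 204.90354197]
238 144
```

View pics/c3.png

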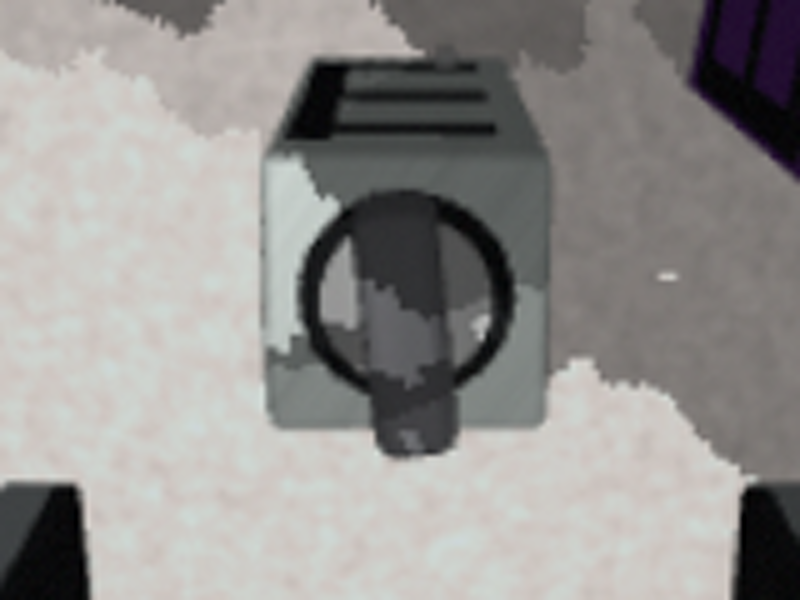

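```bash
python3 -c "
from h import *
w3=load('w3');w2=load('w2');t=load('top0');k=133/400
C3=[(238+x/5,144+y/5) for x,y in[(268,428),(547,427),(551,156),(265,156)]]
C2=[(252+(x-400)*k,75+y/3) for x,y in[(563,356),(685,356),(690,228),(565,222)]]
A=np.array([onz(w3,*p,.12,1) for p in C3]);print(A.round(4),A.mean(0))
for i in range(4): a=A[i]-A[i-1];print(np.linalg.norm(a).round(4),(np.degrees(np.arctan2(a[1],a[0]))).round(2)%90)
for a,b in zip(C2,C3): print(cross([ray(w2,*a,True),ray(w3,*b,True)]))
print(cross([ray(w2,*np.mean(C2,0),True),ray(w3,*np.mean(C3,0),True),ray(t,207.2,236.7)]))
go((A.mean(0)[0],A.mean(0)[1],.102))
"
```

```text
[[0.4745 0.2269 0.12  ]
 [0.4927 0.2666 0.12  ]
 [0.4534 0.2843 0.12  ]
 [0.4355 0.2456 0.12  ]] [0.46401294 0.25586341 0.12      ]
0.0433 64.33
0.0437 65.37
0.0431 65.78999999999999
0.0426 65.16
(array([0.47493084, 0.22771274, 0.12081945]), [np.float64(0.0009279759799087265), np.float64(0.0009279759799087096)])
(array([0.49235815, 0.26629686, 0.1204183 ]), [np.float64(0.00038889356029111864), np.float64(0.00038889356029114623)])
(array([0.45209349, 0.28410674, 0.12559761]), [np.float64(0.0001794665662598391), np.float64(0.00017946656625986675)])
(array([0.43301509, 0.24885578, 0.13877525]), [np.float64(0.00014414720964961146), np.float64(0.00014414720964956704)])
(array([0.46667237, 0.25305412, 0.09541413]), [np.float64(0.002516735717036553), np.float64(0.0031854166226353234), np.float64(0.005042600074707195)])
t 4.925 tcp [0.4665 0.2555 0.2224] yaw 65.12 z [ 3.e-03  8.e-04 -1.e+00] gap 0.0639 F [-0.4 -1.3  0. ] T [ 0.01  0.03 -0.03] q [ 0.35  0.24 -0.12  1.21 -0.    0.78]
to (np.float64(0.4640129446923364), np.float64(0.2558634090903762), 0.102) tool shift [-0.001  -0.0026  0.1204]
```

Request:
{"name": "carry_out", "arguments": {"steps": [[0.5, -0.001, -0.002, 0.03, 0, 0, 0], [0.5, 0, 0, 0.03, 0, 0, 0], [0.5, 0, 0, 0.03, 0, 0, 0], [0.5, 0, 0, 0.02, 0, 0, 0], [0.5, 0, 0, 0.01, 0, 0, 0], [0.5, 0, 0, 0, 0, 0, 0], [-1, 0, 0, 0, 0, 0, 0], [-1, 0, 0, 0, 0, 0, 0], [-1, 0, 0, 0, 0, 0, 0], [-1, 0, 0, 0, 0, 0, 0], [-1, 0, 0, 0, 0, 0, 0], [-1, 0, 0, 0, 0, 0, 0]], "grip_force": 70}}

```text
clock: 6.42
tcp_pos: [0.4639, 0.2561, 0.1018]
orientation: [0.001, 0.842, 0.539, 0.001]
wrist_force: [-1.0, -2.0, 6.0]
finger_gap: 0.0432
```

```bash
python3 -c "
from h import *
go()"
```

```text
t 6.425 tcp [0.4639 0.2561 0.1018] yaw 65.2 z [ 2.6e-03  3.0e-04 -1.0e+00] gap 0.0432 F [-1. -2.  6.] T [-0.28  0.15 -0.02] q [ 0.35  0.32 -0.33  0.92 -0.    0.79]
```

Request:
{"name": "carry_out", "arguments": {"steps": [[-1, 0, 0, -0.01, 0, 0, 0], [-1, 0, 0, -0.025, 0, 0, 0], [-1, 0, 0, -0.03, 0, 0, 0], [-1, 0, 0, -0.03, 0, 0, -0.09], [-1, 0, 0, -0.03, 0, 0, -0.09], [-1, 0, 0, -0.025, 0, 0, -0.09], [-1, 0, 0, 0, 0, 0, -0.09], [-1, 0, 0, 0, 0, 0, -0.09], [-1, 0, 0, 0, 0, 0, 0], [-1, 0, 0, 0, 0, 0, 0]]}}

```text
clock: 7.68
tcp_pos: [0.4624, 0.2559, 0.2497]
orientation: [-0.0, 0.701, 0.713, -0.001]
wrist_force: [0.4, 0.9, -6.8]
finger_gap: 0.0435
```

```bash
python3 -c "
from h import *
go((.495,-.2915,.252))"
```

```text
t 7.675 tcp [0.4624 0.2559 0.2497] yaw 90.91 z [-1.4e-03 -5.0e-04 -1.0e+00] gap 0.0435 F [ 0.4  0.9 -6.8] T [ 0.   -0.02  0.02] q [ 0.35  0.22 -0.07  1.27  0.    0.34]
to (0.495, -0.2915, 0.252) tool shift [-0.5478  0.0239 -0.002 ]
```

Request:
{"name": "carry_out", "arguments": {"steps": [[-1, -0.02, 0.002, 0, 0, 0, 0], [-1, -0.04, 0.002, 0, 0, 0, 0], [-1, -0.04, 0.002, 0, 0, 0, 0], [-1, -0.04, 0.002, 0, 0, 0, 0], [-1, -0.04, 0.002, 0, 0, 0, 0], [-1, -0.04, 0.002, 0, 0, 0, 0], [-1, -0.04, 0.002, 0, 0, 0, 0], [-1, -0.04, 0.002, 0, 0, 0, 0], [-1, -0.04, 0.002, 0, 0, 0, 0], [-1, -0.04, 0.002, 0, 0, 0, 0], [-1, -0.04, 0.002, 0, 0, 0, 0], [-1, -0.04, 0.002, 0, 0, 0, 0], [-1, -0.04, 0, 0, 0, 0, 0], [-1, -0.04, 0, 0, 0, 0, 0], [-1, -0.025, 0, 0, 0, 0, 0], [-1, -0.003, 0, 0, 0, 0, 0], [-1, 0, 0, 0, 0, 0, 0], [-1, 0, 0, 0, 0, 0, 0]]}}

```text
clock: 9.93
tcp_pos: [0.4967, -0.3103, 0.2503]
orientation: [-0.0, 0.701, 0.714, 0.0]
wrist_force: [-0.5, 0.2, -7.2]
finger_gap: 0.0429
```

```bash
python3 -c "
from h import *
go((.495,-.2915,.15))
d=snap('wrist','w4'); cv2.imwrite('pics/w4b.png',cv2.imread('pics/w4.png'))
s=snap('scene','s4');t=snap('top','t4')
for n,dd,f in (('w',d,1),('s',s,0),('t',t,0)): print(n,proj(dd,(.495,-.2915,.006),f),proj(dd,(.495,-.2915,.15),f))
im=np.zeros((600,800,3),np.uint8)
im[:400,:]=cv2.resize(d['color'][100:400,20:620][:,:,::-1],(800,400))
p=proj(s,(.495,-.2915,.1)).astype(int);q=proj(t,(.495,-.2915,.02)).astype(int)
im[400:,:400]=cv2.resize(s['color'][p[1]-40:p[1]+40,p[0]-80:p[0]+80,::-1],(400,200))
im[400:,400:]=cv2.resize(t['color'][q[1]-40:q[1]+40,q[0]-80:q[0]+80,::-1],(400,200))
cv2.imwrite('pics/c4.png',im);print(p,q)"
```

```text
t 9.925 tcp [ 0.4967 -0.3103  0.2503] yaw 91.05 z [-3.e-04  7.e-04 -1.e+00] gap 0.0429 F [-0.5  0.2 -7.2] T [-0.01 -0.   -0.01] q [-0.7   0.33  0.08  1.31  0.   -0.71]
to (0.495, -0.2915, 0.15) tool shift [ 0.0188 -0.0013  0.1003]
w [335.25962501 171.08177224] [344.68298216 204.94592084]
s [265.6543578  183.53253649] [263.15724449 143.12899358]
t [411.72413381 229.32705948] [424.01022197 224.2609166 ]
[264 157] [412 228]
```

View pics/c4.png

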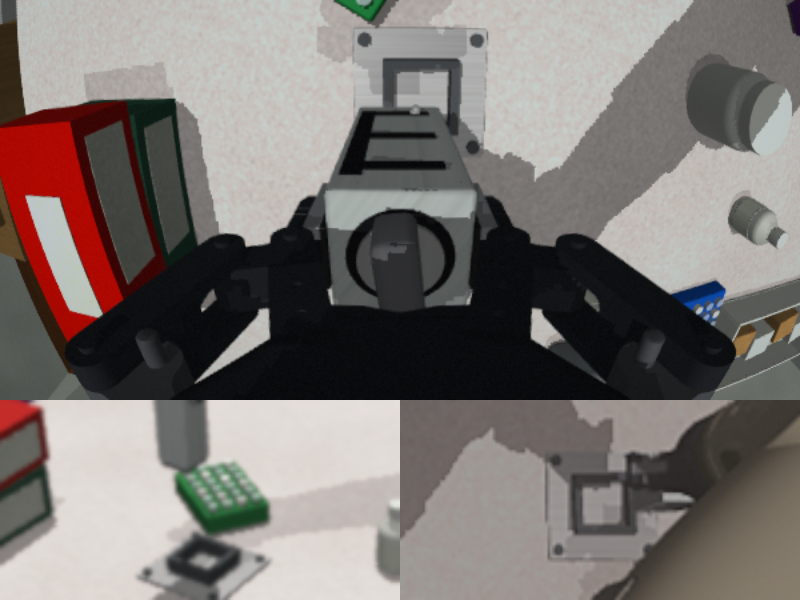

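Request:
{"name": "carry_out", "arguments": {"steps": [[-1, 0.019, -0.001, 0.02, 0, 0, 0], [-1, 0, 0, 0.03, 0, 0, 0], [-1, 0, 0, 0.03, 0, 0, 0], [-1, 0, 0, 0.02, 0, 0, 0], [-1, 0, 0, 0, 0, 0, 0], [-1, 0, 0, 0, 0, 0, 0]]}}

```text
clock: 10.82
tcp_pos: [0.4959, -0.2927, 0.1514]
orientation: [0.001, 0.701, 0.713, 0.0]
wrist_force: [0.6, -0.5, -7.3]
finger_gap: 0.0433
```

```bash
python3 -c "
from h import *
w4=load('w4')
a=[onz(w4,20+x*.75,100+192*.75,.268,1) for x in(327,476)];print('at z.25',a)
b=[onz(w4,20+x*.75,100+108*.75,.150,1) for x in(363,441)];print(b)
go((.495,-.2915,.109))
d=snap('wrist','w5')
s=snap('scene','s5')
im=np.zeros((600,800,3),np.uint8)
im[:400,:]=cv2.resize(d['color'][80:240,180:500][:,:,::-1],(800,400),interpolation=cv2.INTER_CUBIC)
p=proj(s,(.495,-.2915,.05)).astype(int);print(p)
im[400:,:400]=cv2.resize(s['color'][p[1]-25:p[1]+25,p[0]-50:p[0]+50,::-1],(400,200),interpolation=cv2.INTER_CUBIC)
cv2.imwrite('pics/c5.png',im)"
```

```text
at z.25 [array([ 0.47623885, -0.33150453,  0.268     ]), array([ 0.47545916, -0.2891963 ,  0.268     ])]
[array([ 0.47721372, -0.33116656,  0.15      ]), array([ 0.47637191, -0.28770727,  0.15      ])]
t 10.825 tcp [ 0.4959 -0.2927  0.1514] yaw 91.01 z [ 0.0013 -0.0011 -1.    ] gap 0.0433 F [ 0.6 -0.5 -7.3] T [-0.02 -0.    0.02] q [-0.67  0.36 -0.13  1.07 -0.   -0.69]
to (0.495, -0.2915, 0.109) tool shift [ 0.0013 -0.001   0.0424]
[264 171]
```

View pics/c5.png

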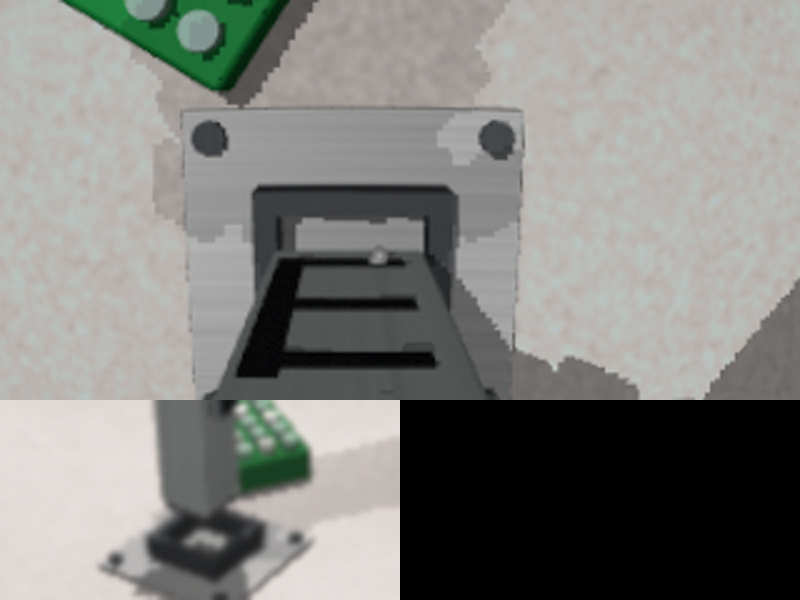

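```bash
python3 -c "
from h import *
w4=load('w4');w5=load('w5')
print([onz(w5,180+x*.4,80+y*.4,.007,1).round(4) for x,y in((210,138),(498,139))])
print('tri', [cross([ray(w5,180+x*.4,80+y*.4,True),ray(w4,20+a*.75,100+b*.75,True)])[0].round(4) for x,y,a,b in((210,138,364,40),(498,139,476,40))])
print('inner wall top',[onz(w5,180+x*.4,80+y*.4,.026,1).round(4) for x,y in((253,188),(457,190),(279,216),(424,216))])
print('sleeve bottom',[onz(w5,180+x*.4,80+y*.4,.0515,1).round(4) for x,y in((277,255),(425,255))])
"
```

```text
[array([ 0.4455, -0.3425,  0.007 ]), array([ 0.4439, -0.242 ,  0.007 ])]
tri [array([ 0.4461, -0.3432,  0.0028]), array([ 0.4421, -0.2486,  0.0391])]
inner wall top [array([ 0.4606, -0.325 ,  0.026 ]), array([ 0.46  , -0.2585,  0.026 ]), array([ 0.4698, -0.3164,  0.026 ]), array([ 0.4689, -0.269 ,  0.026 ])]
sleeve bottom [array([ 0.4773, -0.3148,  0.0515]), array([ 0.4765, -0.2708,  0.0515])]
```

Request:
{"name": "carry_out", "arguments": {"steps": [[-1, 0.001, -0.0025, 0, 0, 0, 0], [-1, 0, 0, 0.01, 0, 0, 0], [-1, 0, 0, 0.01, 0, 0, 0], [-1, 0, 0, 0.01, 0, 0, 0], [-1, 0, 0, 0.01, 0, 0, 0], [-1, 0, 0, 0, 0, 0, 0], [-1, 0, 0, 0, 0, 0, 0]]}}

```text
clock: 11.8
tcp_pos: [0.4929, -0.2917, 0.1103]
orientation: [0.0, 0.701, 0.713, 0.0]
wrist_force: [-0.7, 0.8, -6.1]
finger_gap: 0.043
```

```bash
python3 -c "
from h import *
go()"
```

```text
t 11.8 tcp [ 0.4929 -0.2917  0.1103] yaw 90.99 z [ 1.e-04 -1.e-04 -1.e+00] gap 0.043 F [-0.7  0.8 -6.1] T [ 0.03 -0.    0.06] q [-0.67  0.39 -0.2   0.98 -0.   -0.69]
```

Request:
{"name": "carry_out", "arguments": {"steps": [[-1, 0, 0, 0.001, 0, 0, 0], [-1, 0, 0, 0.001, 0, 0, 0], [-1, 0, 0, 0.0005, 0, 0, 0], [-1, 0, 0, 0, 0, 0, 0], [-1, 0, 0, 0, 0, 0, 0]]}}

```text
clock: 12.42
tcp_pos: [0.4929, -0.2916, 0.1079]
orientation: [0.0, 0.701, 0.713, -0.0]
wrist_force: [-0.4, 0.0, -6.4]
finger_gap: 0.0432
```

Request:
{"name": "carry_out", "arguments": {"steps": [[-1, 0, 0, 0.001, 0, 0, 0], [-1, 0, 0, 0.0005, 0, 0, 0], [-1, 0, 0, 0, 0, 0, 0], [-1, 0, 0, 0, 0, 0, 0]]}}

```text
clock: 12.92
tcp_pos: [0.493, -0.2917, 0.1078]
orientation: [0.001, 0.701, 0.713, 0.0]
wrist_force: [-2.9, 1.4, 6.2]
finger_gap: 0.043
```

Request:
{"name": "carry_out", "arguments": {"steps": [[0.5, 0, 0, 0, 0, 0, 0], [0.5, 0, 0, 0, 0, 0, 0], [0.5, 0, 0, 0, 0, 0, 0], [0.5, 0, 0, -0.02, 0, 0, 0], [0.5, 0, 0, -0.03, 0, 0, 0], [0.5, 0, 0, -0.04, 0, 0, 0], [0.5, 0, 0, -0.03, 0, 0, 0], [0.5, 0, 0, 0, 0, 0, 0], [0.5, 0, 0, 0, 0, 0, 0]]}}

```text
clock: 14.05
tcp_pos: [0.4926, -0.2915, 0.2256]
orientation: [-0.0, 0.701, 0.713, -0.0]
wrist_force: [-0.7, 0.7, -0.9]
finger_gap: 0.0638
```

```bash
python3 -c "
from h import *
go()
d=snap('wrist','w6');s=snap('scene','s6')
p=proj(d,(.494,-.292,.126),1);print(p)
im=np.zeros((600,800,3),np.uint8)
u=int(p[0]-70);v=int(p[1]-70);print(u,v)
im[:560,:560]=cv2.resize(d['color'][v:v+140,u:u+140,::-1],(560,560),interpolation=cv2.INTER_CUBIC)
p=proj(s,(.495,-.2915,.08)).astype(int)
im[:480,560:]=cv2.resize(s['color'][p[1]-40:p[1]+40,p[0]-20:p[0]+20,::-1],(240,480),interpolation=cv2.INTER_CUBIC)
cv2.imwrite('pics/c6.png',im)"
```

```text
t 14.05 tcp [ 0.4926 -0.2915  0.2256] yaw 90.98 z [-5.e-04  3.e-04 -1.e+00] gap 0.0638 F [-0.7  0.7 -0.9] T [-0.04  0.02  0.01] q [-0.67  0.32 -0.01  1.24 -0.   -0.69]
[319.11566526 208.61098234]
249 138
```

View pics/c6.png

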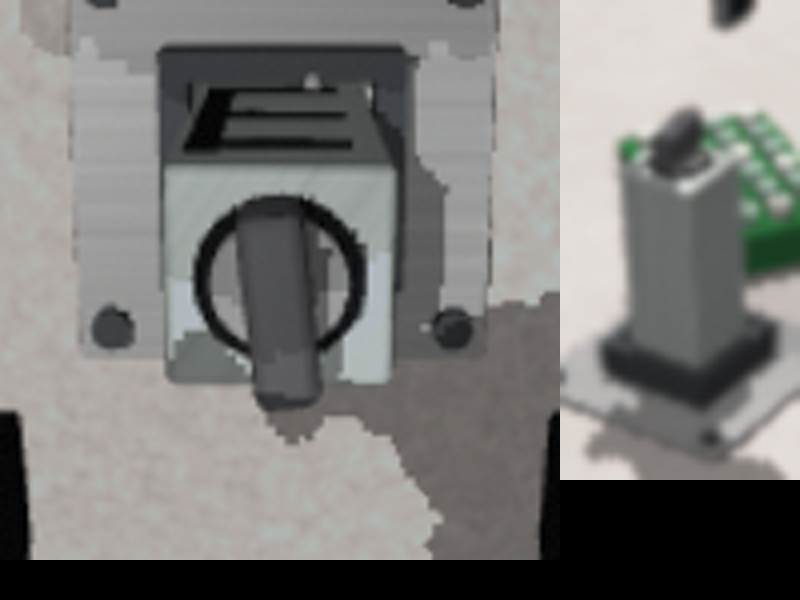

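```bash
python3 -c "
from h import *
w=load('w6')
f=lambda x,y,z:onz(w,249+x/4,138+y/4,z,1)
P=[f(*p,.149) for p in((240,210),(300,210),(318,390),(257,392))];print(np.round(P,4),np.mean(P,0))
for i in range(4): a=P[i]-P[i-1];print(np.linalg.norm(a).round(4),(np.degrees(np.arctan2(a[1],a[0]))).round(2))
S=[f(*p,.126) for p in((163,165),(398,165),(391,382),(167,382))];print(np.round(S,4),np.mean(S,0))
for i in range(4): a=S[i]-S[i-1];print(np.linalg.norm(a).round(4),(np.degrees(np.arctan2(a[1],a[0]))).round(2))
go()
"
```

```text
[[ 0.4744 -0.2991  0.149 ]
 [ 0.4742 -0.2891  0.149 ]
 [ 0.5065 -0.2852  0.149 ]
 [ 0.507  -0.2958  0.149 ]] [ 0.49050875 -0.29229303  0.149     ]
0.0328 -174.35
0.01 91.02
0.0325 6.83
0.0107 -86.96
[[ 0.4717 -0.3141  0.126 ]
 [ 0.4709 -0.2707  0.126 ]
 [ 0.5139 -0.2701  0.126 ]
 [ 0.5147 -0.3137  0.126 ]] [ 0.49281962 -0.29216457  0.126     ]
0.043 -179.48
0.0435 91.03
0.043 0.72
0.0436 -88.96
t 14.15 tcp [ 0.4923 -0.2911  0.2249] yaw 90.99 z [-0.0018  0.0014 -1.    ] gap 0.0642 F [ 0.1  0.3 -0.9] T [-0.    0.    0.02] q [-0.67  0.32 -0.01  1.25 -0.   -0.69]
```

Request:
{"name": "carry_out", "arguments": {"steps": [[0, -0.001, 0, 0.02, 0, 0, -0.09], [0, 0, 0, 0.025, 0, 0, 0], [0, 0, 0, 0.02, 0, 0, 0], [0, 0, 0, 0.01, 0, 0, 0], [0, 0, 0, 0, 0, 0, 0], [-1, 0, 0, 0, 0, 0, 0], [-1, 0, 0, 0, 0, 0, 0], [-1, 0, 0, 0, 0, 0, 0], [-1, 0, 0, 0, 0, 0, 0], [-1, 0, 0, 0, 0, 0, 0], [-1, 0, 0, 0, 0, 0, 0]], "grip_force": 40}}

```text
clock: 15.52
tcp_pos: [0.4933, -0.2928, 0.1523]
orientation: [0.001, 0.668, 0.744, 0.0]
wrist_force: [-0.2, 2.4, 6.2]
finger_gap: 0.0111
```

```bash
python3 -c "
from h import *
go()"
```

```text
t 15.525 tcp [ 0.4933 -0.2928  0.1523] yaw 96.15 z [ 1.5e-03 -9.0e-04 -1.0e+00] gap 0.0111 F [-0.2  2.4  6.2] T [ 0.32  0.04 -0.04] q [-0.68  0.36 -0.14  1.07  0.   -0.78]
```

Request:
{"name": "carry_out", "arguments": {"steps": [[-1, 0, 0, -0.001, 0, 0, -0.15], [-1, 0, 0, 0, 0, 0, -0.15], [-1, 0, 0, 0, 0, 0, -0.15], [-1, 0, 0, 0, 0, 0, -0.15], [-1, 0, 0, 0, 0, 0, -0.15], [-1, 0, 0, 0, 0, 0, -0.15], [-1, 0, 0, 0, 0, 0, -0.05], [-1, 0, 0, 0, 0, 0, 0], [-1, 0, 0, 0, 0, 0, 0]]}}

```text
clock: 16.65
tcp_pos: [0.4931, -0.2926, 0.1523]
orientation: [0.0, 0.254, 0.967, -0.0]
wrist_force: [1.6, 1.3, 1.2]
finger_gap: 0.0109
```

```bash
python3 -c "
from h import *
go()"
```

```text
t 16.65 tcp [ 0.4931 -0.2926  0.1523] yaw 150.53 z [ 5.e-04 -2.e-04 -1.e+00] gap 0.0109 F [1.6 1.3 1.2] T [ 0.1  -0.37  0.02] q [-0.68  0.36 -0.14  1.08  0.   -1.73]
```

Request:
{"name": "carry_out", "arguments": {"steps": [[-1, 0, 0, 0, 0, 0, -0.07], [-1, 0, 0, 0, 0, 0, -0.05], [-1, 0, 0, 0, 0, 0, 0], [-1, 0, 0, 0, 0, 0, 0]]}}

```text
clock: 17.15
tcp_pos: [0.4931, -0.2926, 0.1524]
orientation: [0.0, 0.196, 0.981, 0.0]
wrist_force: [2.0, 1.0, 1.2]
finger_gap: 0.0108
```

```bash
python3 -c "
from h import *
go()
d=snap('wrist','w7')
im=cv2.resize(d['color'][40:340,120:520,::-1],(800,600),interpolation=cv2.INTER_CUBIC)
cv2.imwrite('pics/c7.png',im)"
```

```text
t 17.15 tcp [ 0.4931 -0.2926  0.1524] yaw 157.39 z [ 5.e-04 -0.e+00 -1.e+00] gap 0.0108 F [2.  1.  1.2] T [ 0.26 -0.44 -0.08] q [-0.68  0.36 -0.14  1.08  0.   -1.85]
```

View pics/c7.png

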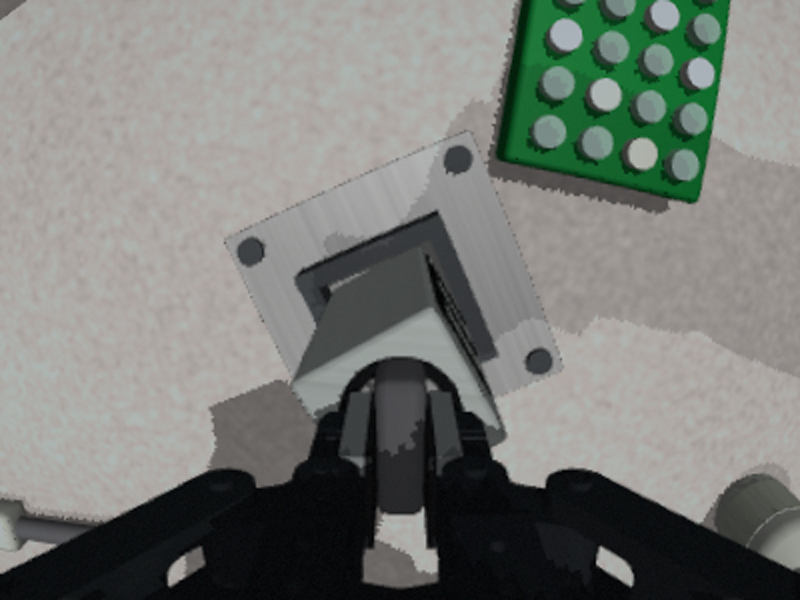

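Request:
{"name": "carry_out", "arguments": {"steps": [[-1, 0, 0, -0.004, 0, 0, 0], [-1, 0, 0, -0.004, 0, 0, 0], [-1, 0, 0, 0, 0, 0, 0], [-1, 0, 0, 0, 0, 0, 0]]}}

```text
clock: 17.7
tcp_pos: [0.4929, -0.2926, 0.1606]
orientation: [0.0, 0.196, 0.981, -0.0]
wrist_force: [1.9, 0.8, 0.5]
finger_gap: 0.0109
```

```bash
python3 -c "
from h import *
go()
d=snap('scene','s8')"
```

```text
t 17.7 tcp [ 0.4929 -0.2926  0.1606] yaw 157.45 z [ 4.e-04 -2.e-04 -1.e+00] gap 0.0109 F [1.9 0.8 0.5] T [ 0.36 -0.44 -0.1 ] q [-0.68  0.35 -0.13  1.1   0.   -1.85]
```

Request:
{"name": "carry_out", "arguments": {"steps": [[-1, 0, 0, -0.006, 0, 0, 0], [-1, 0, 0, -0.008, 0, 0, 0], [-1, 0, 0, -0.008, 0, 0, 0], [-1, 0, 0, -0.006, 0, 0, 0], [-1, 0, 0, -0.004, 0, 0, 0], [-1, 0, 0, 0, 0, 0, 0], [-1, 0, 0, 0, 0, 0, 0]]}}

```text
clock: 18.62
tcp_pos: [0.493, -0.2927, 0.1928]
orientation: [0.0, 0.196, 0.981, -0.0]
wrist_force: [1.5, 1.0, 2.3]
finger_gap: 0.0108
```

```bash
python3 -c "
from h import *
go()
d=snap('wrist','w9');s=snap('scene','s9')
im=np.zeros((600,800,3),np.uint8)
im[:600,:500]=cv2.resize(d['color'][60:300,220:420,::-1],(500,600),interpolation=cv2.INTER_CUBIC)
p=proj(s,(.495,-.2915,.1)).astype(int)
im[:600,500:]=cv2.resize(s['color'][p[1]-40:p[1]+40,p[0]-20:p[0]+20,::-1],(300,600),interpolation=cv2.INTER_CUBIC)
cv2.imwrite('pics/c9.png',im)"
```

```text
t 18.625 tcp [ 0.493  -0.2927  0.1928] yaw 157.45 z [ 8.e-04 -6.e-04 -1.e+00] gap 0.0108 F [1.5 1.  2.3] T [ 0.3  -0.31 -0.04] q [-0.68  0.33 -0.07  1.17  0.   -1.85]
```

View pics/c9.png

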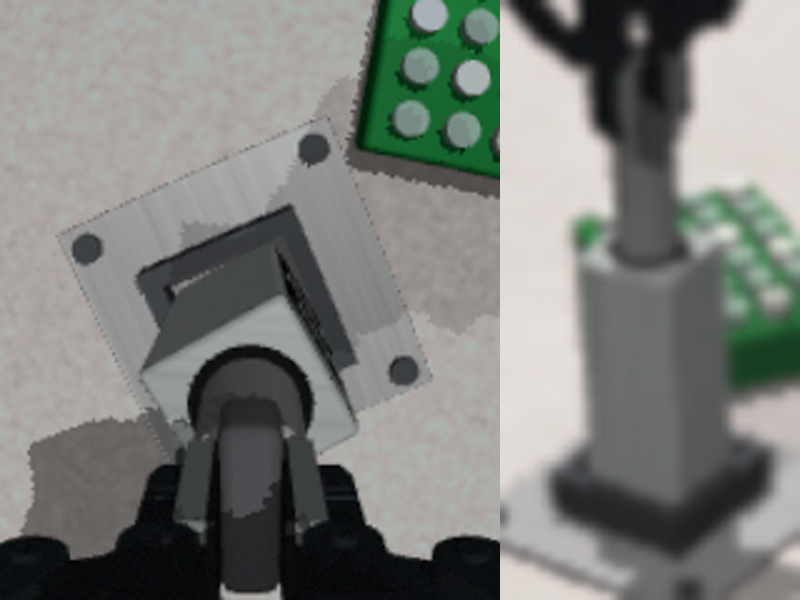

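Request:
{"name": "carry_out", "arguments": {"steps": [[-1, 0, 0, 0, 0, 0, 0.1], [-1, 0, 0, 0, 0, 0, 0.1], [-1, 0, 0, 0, 0, 0, 0.1], [-1, 0, 0, 0, 0, 0, 0.1], [-1, 0, 0, 0, 0, 0, 0]]}}

```text
clock: 19.35
tcp_pos: [0.4927, -0.293, 0.1924]
orientation: [0.0, 0.386, 0.922, -0.0]
wrist_force: [-0.2, -0.3, 1.1]
finger_gap: 0.0108
```

```bash
python3 -c "
from h import *
go()"
```

```text
t 19.35 tcp [ 0.4927 -0.293   0.1924] yaw 134.57 z [-2.e-04 -9.e-04 -1.e+00] gap 0.0108 F [-0.2 -0.3  1.1] T [-0.08 -0.04 -0.06] q [-0.68  0.33 -0.07  1.17 -0.   -1.45]
```

Request:
{"name": "carry_out", "arguments": {"steps": [[-1, 0, 0, 0, 0, 0, 0.12], [-1, 0, 0, 0, 0, 0, 0.12], [-1, 0, 0, 0, 0, 0, 0.12], [-1, 0, 0, 0, 0, 0, 0.12], [-1, 0, 0, 0, 0, 0, 0.12], [-1, 0, 0, 0, 0, 0, 0.1], [-1, 0, 0, 0, 0, 0, 0]]}}

```text
clock: 20.23
tcp_pos: [0.4927, -0.2929, 0.1924]
orientation: [0.0, 0.678, 0.735, -0.0]
wrist_force: [0.4, -0.6, 1.1]
finger_gap: 0.0114
```

```bash
python3 -c "
from h import *
go()"
```

```text
t 20.225 tcp [ 0.4927 -0.2929  0.1924] yaw 94.56 z [-2.e-04 -8.e-04 -1.e+00] gap 0.0114 F [ 0.4 -0.6  1.1] T [-0.15 -0.09 -0.03] q [-0.68  0.33 -0.07  1.17 -0.   -0.76]
```

Request:
{"name": "carry_out", "arguments": {"steps": [[-1, 0, 0, 0, 0, 0, 0.06], [-1, 0, 0, 0, 0, 0, 0.06], [-1, 0, 0, 0, 0, 0, 0]]}}

```text
clock: 20.6
tcp_pos: [0.4928, -0.2929, 0.1923]
orientation: [0.0, 0.721, 0.693, -0.0]
wrist_force: [-0.0, -0.7, 0.7]
finger_gap: 0.011
```

```bash
python3 -c "
from h import *
go()"
```

```text
t 20.6 tcp [ 0.4928 -0.2929  0.1923] yaw 87.71 z [-1.e-04 -6.e-04 -1.e+00] gap 0.011 F [-0.  -0.7  0.7] T [-0.19  0.03 -0.12] q [-0.68  0.33 -0.07  1.17 -0.   -0.64]
```

Request:
{"name": "carry_out", "arguments": {"steps": [[-1, 0, 0, 0, 0, 0, 0.05], [-1, 0, 0, 0, 0, 0, 0.05], [-1, 0, 0, 0, 0, 0, 0]]}}

```text
clock: 20.98
tcp_pos: [0.4933, -0.2926, 0.1924]
orientation: [0.0, 0.755, 0.656, 0.0]
wrist_force: [2.0, 0.3, 0.7]
finger_gap: 0.011
```

```bash
python3 -c "
from h import *
go()"
```

```text
t 20.975 tcp [ 0.4933 -0.2926  0.1924] yaw 82.0 z [ 1.e-03 -1.e-04 -1.e+00] gap 0.011 F [2.  0.3 0.7] T [ 0.04 -0.47  0.11] q [-0.68  0.33 -0.07  1.17  0.   -0.54]
```

Request:
{"name": "carry_out", "arguments": {"steps": [[-1, 0, 0, 0, 0, 0, 0.03], [-1, 0, 0, 0, 0, 0, 0.03], [-1, 0, 0, 0, 0, 0, 0]]}}

```text
clock: 21.35
tcp_pos: [0.493, -0.2924, 0.1924]
orientation: [0.0, 0.775, 0.632, 0.0]
wrist_force: [2.6, 0.8, 0.5]
finger_gap: 0.011
```

```bash
python3 -c "
from h import *
go()"
```

```text
t 21.35 tcp [ 0.493  -0.2924  0.1924] yaw 78.44 z [ 3.e-04  1.e-04 -1.e+00] gap 0.011 F [2.6 0.8 0.5] T [ 0.21 -0.6   0.77] q [-0.68  0.33 -0.07  1.17  0.   -0.47]
```

Request:
{"name": "carry_out", "arguments": {"steps": [[0, 0, 0, 0, 0, 0, 0], [0, 0, 0, 0, 0, 0, 0], [0, 0, 0, 0, 0, 0, 0], [0, 0, 0, -0.02, 0, 0, 0], [0, 0, 0, -0.03, 0, 0, 0], [0, 0, 0, -0.03, 0, 0, 0], [0, 0, 0, -0.02, 0, 0, 0], [0, 0, 0, 0, 0, 0, 0], [0, 0, 0, 0, 0, 0, 0]]}}

```text
clock: 22.48
tcp_pos: [0.4925, -0.2924, 0.2913]
orientation: [-0.001, 0.775, 0.632, -0.0]
wrist_force: [-0.9, 1.5, -1.0]
finger_gap: 0.0427
```

```bash
python3 -c "
from h import *
go()
d=snap('wrist','w10');s=snap('scene','s10')
p=proj(d,(.494,-.292,.126),1);print(p)
im=np.zeros((600,800,3),np.uint8)
u=int(p[0]-70);v=int(p[1]-70);print(u,v)
im[:560,:560]=cv2.resize(d['color'][v:v+140,u:u+140,::-1],(560,560),interpolation=cv2.INTER_CUBIC)
p=proj(s,(.495,-.2915,.1)).astype(int);print(p)
im[:480,560:]=cv2.resize(s['color'][p[1]-40:p[1]+40,p[0]-20:p[0]+20,::-1],(240,480),interpolation=cv2.INTER_CUBIC)
cv2.imwrite('pics/c10.png',im)"
```

```text
t 22.475 tcp [ 0.4925 -0.2924  0.2913] yaw 78.37 z [-1.1e-03  7.0e-04 -1.0e+00] gap 0.0427 F [-0.9  1.5 -1. ] T [-0.01  0.02 -0.  ] q [-0.68  0.3   0.13  1.4  -0.   -0.47]
[320.57767375 188.55854762]
250 118
[264 157]
```

View pics/c10.png

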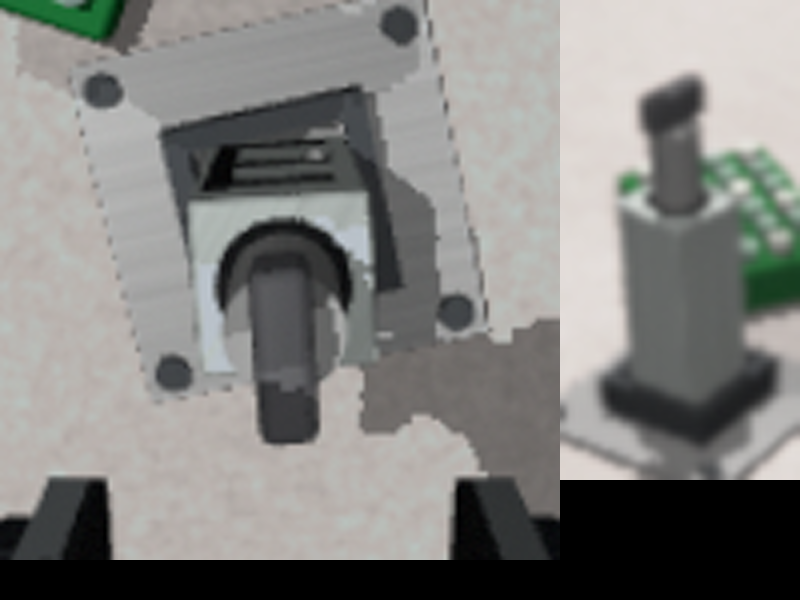

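```bash
python3 -c "
from h import *
w=load('w10');s=load('s10')
f=lambda x,y,z:onz(w,250+x/4,118+y/4,z,1)
def rep(n,c,z):
  P=[f(*p,z) for p in c];print(n,np.round(P,4).tolist(),np.mean(P,0).round(4))
  for i in range(len(P)): a=P[i]-P[i-1];print(np.linalg.norm(a).round(4),(np.degrees(np.arctan2(a[1],a[0]))).round(1))
rep('sleeve',[(189,203),(373,192),(379,355),(205,372)],.126)
rep('bar',[(250,262),(314,258),(320,385),(260,387)],.189)
# bar height from scene + wrist: bar top far end / centre of top
bc=(250+286/4,118+323/4)
print(cross([ray(w,*bc,True),ray(s,244+(672-560)/6,117+98/6)]))
print('exp bar centre px scene',proj(s,(.493,-.292,.179)),'top',proj(s,(.493,-.292,.189)))
"
```

```text
sleeve [[0.4706, -0.3098, 0.126], [0.4767, -0.2666, 0.126], [0.5166, -0.2725, 0.126], [0.5123, -0.3151, 0.126]] [ 0.4941 -0.291   0.126 ]
0.0421 172.8
0.0437 81.9
0.0403 -8.4
0.0428 -95.8
bar [[0.4742, -0.2944, 0.189], [0.4759, -0.2825, 0.189], [0.5006, -0.2862, 0.189], [0.4987, -0.2976, 0.189]] [ 0.4873 -0.2901  0.189 ]
0.0247 172.5
0.012 82.1
0.025 -8.5
0.0116 -99.6
(array([ 0.49072293, -0.29214281,  0.1800621 ]), [np.float64(0.0019407187468770675), np.float64(0.001940718746877109)])
exp bar centre px scene [262.90592349 134.09095321] top [262.71849158 131.03764652]
```

```bash
python3 -c "
from h import *
print(env.hand_in())"
```

```text
the job is handed in; nothing more can be done
None
```

The post is standing in the bracket pocket, released, with the mast locked at the middle notch. I handed the job in at about 22.5 s on the robot clock.

**What I did:**
- I gripped the sleeve at 70 N, carried it over the jar and set it on the pocket floor. The underside was at about 6 mm, and floor contact showed in the wrist force.
- After releasing the sleeve, I took the wing grip and turned it counter-clockwise to unlock. The mast then drew out 40 mm with a pull well under the post's weight.
- I turned the grip clockwise until the torque rose sharply to 0.77 N m, then released it and backed off upward.

**Last checks:**
- In the final wrist picture the pin sits at the inner end of the middle notch.
- The wing bar is at -8.5° and the sleeve at about -8°, so they agree within measuring error and the grip is fully locked.
- The grip centre triangulates to 0.18 m high, against 0.179 m expected.
- The post is upright and seated, and the gripper is about 10 cm above it. I knocked no bystanders in any move.

**Disagreements:**
- The sleeve turned about 9° in the pocket's play while I locked the grip, so it stands skewed against the walls rather than square. I left it that way.
- Triangulating the post's height before the grasp was poor in some views: far corners and the top-camera combination came out at 0.095 to 0.139 m. The two best-seen corners gave 0.120 to 0.121 m, and I used those.
- I overshot the bracket by 19 mm in y on the first carry, and corrected it in the air before lowering.

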